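Close the loaded centrifuge rotor: back its lid into the thread start, then screw it home

ROBOT

A 7-joint arm with a two-finger parallel gripper is mounted at the origin on a cart in front of the work surface, level with it; the furniture and walls round the work are solid. World frame = base frame: x ahead of the robot, y to its left, z up, the work surface at z = 0. Lengths are in m, angles in rad, forces in N, time in s.
With the tool pointing down it reaches from about 0.35 to 0.775 m from the base axis. Payload 3.1 kg.
Tool frame: the origin (TCP) lies at the very end of the fingers, on their centre line; the grasp point (between the pads) lies 19 mm behind it (r.pinch_z is the distance from the TCP to the grasp point, in m); z points along the fingers, y is the line along which they close (so a half turn about z gives the same grasp; the last joint's range is limited). The gripper opens to 85 mm and grips with 20 to 120 N. Pads are 22 mm wide; open, the fingers measure 114 mm over their backs; the gripper's body (76 mm by 85 mm) begins 54 mm behind the grasp point. The pads swing forward as they close: fully open they stand 13 mm farther back than shut.
Start: joints at [1.106, 0.311, 0.014, 1.512, -0.004, 1.319, -0.027], TCP at [0.226, -0.502, 0.231] pointing down, gripper open.
Joint ranges: [-2.7, 2.7], [-0.3, 1.91], [-1.27, 1.3], [0.12, 2.57], [-1.44, 4.58], [0.2, 2.03], [-3.05, 3.05]. Speed limits (rad/s): [2.79, 2.79, 3.14, 3.14, 3.14, 3.14, 3.14].

INTERFACE

Orientations are given as a 3x3 rotation matrix whose columns are the frame's x, y, z axes.
In Python, from plant import readout, eyes, workorder, spotter, r gives the robot as it stands. The module is installed in compiled form; this text tells all that it offers.
- The arm moves only by the tool play_rows, never from a script. Its arguments are lists of equal length, an entry for each row: "xyz": the shift along the world's x, y, z in a scale on which 1.0 is 50 cm, a list of three; "twist": the turn about the world's z in shares of 2 rad (1.0 is 2 rad). A call has exactly 10 rows; each row is the pose to reach, as a shift and turn from the pose commanded when the call began; what a row does not reach only later rows make up. A row lasts 1/10 s, in which the tool goes at most 50 mm and 8.59 degrees, less where a joint would pass 70% of its speed; a pose out of reach is approached as far as the arm can. No shift or turn number may pass 1 either way. A call with a gripper value outside its range is refused whole. "claw" is the finger opening in cm, from 0 to 8.54, set as the call begins (left out, the last holds). The fingers move at their own pace and stop on an object; "force" is the grip in N (left out, the last holds). Time passes only in rows, so rows that repeat a pose let the fingers close, or fill a call up. It gives the time, the measured TCP pose, the force, the opening and the grip force at its end, in the units of the state.
- readout.sense(): the state, without advancing time (a new reading comes with each control period).
- eyes.read_camera(name): name is "side" or "top" or "wrist"; returns a dict with "pixels" (384x512x3 uint8, red, green, blue), "vertical_fov" (degrees; the focal length in pixels is half the picture's height over the tangent of half this angle, whatever the lens; pixels are square), "cx", "cy" (the principal point, pixels), "cam_to_world" (4x4, takes a point from camera to world coordinates). Camera axes: x right, y up, looking along -z (the intrinsics and any distortion apply to the point x, -y, -z); pixel columns grow to the right and rows downward; lengths in m; the calibration is good to about 2 mm. A picture is of the moment at which its call begins. There is no depth.
- workorder.job_done(): hands the job in; it is judged then, once.
Trained networks look in a picture, given as the dict that the camera call returned (one of the last four; its "shot" number tells which), for a name from the list of things; names that differ only in an ending like _2 or _b are one class to them, and where a whole thing is asked for, a point or a joint stands for the part that bears it (a point fixed in the world has none). Each returns a list of dicts, best first, with "p" (0 to 1); they miss things now and then, are a little off and sometimes report something else, mostly with a low value. They report only what shows in the picture. A call takes as long as a camera call.
- spotter.look_for(picture, thing): "centre" ([column, row] in pixels, amid what is visible of it).
- spotter.mark_of(picture, thing): "centre" ([column, row] in pixels: a listed point, or the origin of a listed thing).
The state is a dict: "time": time; "q": joint angles; "qvel": joint speeds; "joint_efforts": joint torques, N m; "eef_pos": TCP position; "eef_rot": TCP orientation; "force": force on the tool from outside, world axes, zero at the start; "wrist_torque": the same for the moment, N m; "finger_gap": opening from 0.0 (shut) to 1.0 (fully open); "grasp_force": force on a finger pad.
Only numpy, scipy, OpenCV 4.12 (cv2) and the standard library are available. Lean on these libraries where they do the work, as an engineer would, in place of code of your own. Each camera call takes 0.05 s, during which the arm holds its last target. There are 200 camera calls.

TASK

Close the loaded centrifuge rotor with its screw lid, which lies knob up beside it. Set the lid down level on top of the rotor's thread without dropping it into the thread yet, turn it backwards (anticlockwise from above) until it drops into the thread start, then screw it clockwise all the way down, until its rim sits flat on the rotor all round, and let go. Leave the specimen pots, the slide box and the tape roll where they are.

Things in the scene. Friction and masses are not known exactly. Their poses are not given: they have to be found in the camera images.
- rotor: Fixed dark grey centrifuge rotor, 160 mm wide, on a rubber stand, white-capped microtubes in its conical face. Origin: centre of its underside on the cart, z up. A flat shoulder 62 mm up, radius 55 to 67 mm, seats the lid's rim. Steel hub in the middle: 32 mm thick, tip coned from 79 to 87 mm up so that it centres the lid; right-hand thread of three starts, outer radius 23 mm, 3 mm per radian.
- rotor_seat (a point): Point on the rotor's axis, 62 mm up, with the rotor's axes: where the lid's origin comes to lie when home. The lid's origin is 9.5 to 15 mm above it while the lid's lugs rest on top of the thread (about 11 mm midway), 4 mm above it once dropped into the start, 0 when home, 1.3 to 1.4 rad clockwise of the start marks; there the lid stops turning.
- start_mark (a point): Top of one of three raised ribs, 11 x 5 mm, 120 degrees apart on the rotor's rim, 73 mm from the axis (rotor yaw -0.11 rad), which mark the start slots of the thread. With the lid's three ribs at these three, within 0.1 rad, the lid drops in; a stop bars further backing. With the lid's ribs 0.4 to 1.3 rad clockwise of them the lugs rest on top of the thread, where a stop bars turning past 1.4 rad.
- rotor_lid: Loose bare metal dish lid, 124 mm wide, 60 mm tall with its black knob, 0.18 to 0.29 kg, lying rim down. Origin: centre of its rim's underside, z up. Knob: a bar along the lid's x, 64 mm long, 18 mm wide, flat sides 34 to 60 mm up, on a round boss whose top is 34 mm up; a white line marks its +x end. It turns with hardly any torque and sinks by its own weight.
- lid_grip (a point): Point on the lid's axis 54 mm above its origin, within the bar of the knob, with the lid's axes. Grasp from above, closing across the bar (along the lid's y). The bar can be turned between fingers set 3 mm wider than it, so that the lid is free to sink.
- lid_rib (a point): Top of one of three raised ribs, 24 x 5 mm, 120 degrees apart on the lid's dome, 46 mm from its axis; this one lies on the lid's +x side, in line with the bar. Under each rib, inside, is a lug of the lid's thread (17 to 26 mm from the axis, 1.3 to 6.7 mm above the rim's underside).
- specimen_pot_white: Specimen pot with a white screw lid, 62 mm across and 62 mm tall, standing at the back; origin at the centre of its underside. Not to be disturbed.
- specimen_pot_yellow: Specimen pot with a yellow screw lid, 62 mm across and 62 mm tall, standing at the back; origin at the centre of its underside. Not to be disturbed.
- slide_box: Small flat printed carton, 34 x 52 x 11 mm, lying behind and between rotor and lid; origin at the centre of its underside. Not to be disturbed.
- tape_roll: Roll of white cloth tape lying flat, 62 mm across, 19 mm tall, at the back right; origin at the centre of its underside. Not to be disturbed.

How it is judged:
By the outcome, as a careful person would: the job done as asked, in the order asked, and still so for the second after the job is handed in, with the robot touching nothing.
It also fails if it takes over 42 s, if anything falls off the work surface, if the arm or the gripper's body presses on something with over 40 N, if the wrist force passes 120 N, or if a joint passes its speed limit or range.

## Working session

There is one attempt and no reset: what is moved stays moved. The work goes in short steps, Python scripts to look and compute and a tool call to move; the robot and the scene stay as the last step left them, time stands still between calls to the robot, and variables do not carry over. Pictures are saved under pics/ and viewed, at most 10 in all, crops included, and the job is handed in when it is done.

Besides the shell and the picture viewer there is one more tool, called after "Emit:" as a command line: name --pt "numbers of a row" for each row, then --argument value for the rest. play_rows: Moves the arm, as the interface text tells. Its arguments: {"type":"object","properties":{"xyz":{"type":"array"},"twist":{"type":"array"},"claw":{"type":"number"},"force":{"type":"number"}},"required":["xyz","twist"]}

```bash
mkdir -p pics; cat > h.py <<'E'
import numpy as np, cv2
from plant import readout, eyes, workorder, spotter, r
def ray(P,uv):
    f=P["pixels"].shape[0]/2/np.tan(np.radians(P["vertical_fov"])/2)
    d=np.array([(uv[0]-P["cx"])/f,-(uv[1]-P["cy"])/f,-1.])
    T=np.array(P["cam_to_world"]); d=T[:3,:3]@d
    return T[:3,3],d/np.linalg.norm(d)
def onz(P,uv,z):
    o,d=ray(P,uv); return o+d*(z-o[2])/d[2]
def tri(rs):
    A=np.zeros((3,3));b=np.zeros(3)
    for o,d in rs:
        M=np.eye(3)-np.outer(d,d);A+=M;b+=M@o
    x=np.linalg.solve(A,b)
    return x,[np.linalg.norm((np.eye(3)-np.outer(d,d))@(x-o)) for o,d in rs]
def save(P,n): cv2.imwrite(f"pics/{n}.png",P["pixels"][:,:,::-1])
E
python3 - <<'E'
from h import *
np.set_printoptions(precision=4,suppress=True)
s=readout.sense();print(s["time"],s["eef_pos"],s["eef_rot"],s["force"],s["finger_gap"],r.pinch_z)
Ps={}
for n in ("side","top","wrist"):
    P=eyes.read_camera(n);Ps[n]=P;save(P,n+"0")
    print(n,{k:v for k,v in P.items() if k not in("pixels",)})
    for t in ("rotor_seat","start_mark","rotor_lid","lid_grip","lid_rib","rotor"):
        print(n,t,[(np.round(d["centre"],1).tolist(),round(d["p"],2)) for d in spotter.mark_of(P,t)][:4])
big=np.hstack([Ps["side"]["pixels"],Ps["top"]["pixels"]])
cv2.imwrite("pics/both.png",cv2.resize(big,(800,300),interpolation=cv2.INTER_AREA)[:,:,::-1])
E
```

```text
0.0 [ 0.2254 -0.5009  0.2302] [[ 0.9119  0.4104 -0.001 ]
 [ 0.4104 -0.9119  0.0021]
 [-0.0001 -0.0023 -1.    ]] [0.2547 0.3673 0.0897] 1.000745942293369 0.0187
side {'vertical_fov': 50.46281947866137, 'cx': 251.56612268677796, 'cy': 184.8742823835564, 'cam_to_world': array([[-0.9435,  0.1077, -0.3133,  0.2947],
       [-0.3312, -0.3347,  0.8822,  0.834 ],
       [-0.0098,  0.9362,  0.3514,  0.3901],
       [ 0.    ,  0.    ,  0.    ,  1.    ]]), 'shot': 1}
side rotor_seat [([295.9, 209.1], 0.85)]
side start_mark [([260.0, 220.9], 0.62)]
side rotor_lid [([278.8, 199.2], 0.93)]
side lid_grip []
side lid_rib [([279.6, 193.4], 0.93)]
side rotor [([296.5, 237.3], 0.68)]
top {'vertical_fov': 45.51680261278793, 'cx': 254.87431460694157, 'cy': 192.2734822690247, 'cam_to_world': array([[-0.0158,  0.9958, -0.0902,  0.4825],
       [-0.9996, -0.0177, -0.0206, -0.0067],
       [-0.0221,  0.0898,  0.9957,  1.0213],
       [ 0.    ,  0.    ,  0.    ,  1.    ]]), 'shot': 2}
top rotor_seat [([202.9, 248.5], 0.81)]
top start_mark [([172.1, 222.2], 0.97)]
top rotor_lid [([302.3, 207.0], 0.67)]
top lid_grip [([302.5, 202.2], 0.77)]
top lid_rib [([279.2, 210.5], 0.63), ([304.9, 202.4], 0.53)]
top rotor []
wrist {'vertical_fov': 59.04404618249818, 'cx': 250.95212973932743, 'cy': 190.1713446473489, 'cam_to_world': array([[ 0.4109,  0.8774,  0.2475,  0.2902],
       [-0.9117,  0.3953,  0.1122, -0.4719],
       [ 0.0007, -0.2717,  0.9624,  0.3734],
       [ 0.    ,  0.    ,  0.    ,  1.    ]]), 'shot': 3}
wrist rotor_seat []
wrist start_mark []
wrist rotor_lid []
wrist lid_grip []
wrist lid_rib []
wrist rotor []
```

```bash
python3 - <<'E'
import cv2,numpy as np
a=cv2.imread("pics/side0.png");b=cv2.imread("pics/top0.png")
a=cv2.resize(a[130:290,180:400],None,fx=1.8,fy=1.8,interpolation=cv2.INTER_CUBIC)
b=cv2.resize(b[150:310,140:360],None,fx=1.8,fy=1.8,interpolation=cv2.INTER_CUBIC)
c=np.hstack([a,b]);cv2.imwrite("pics/z0.png",c);print(c.shape)
E
python3 - <<'E'
import sys;sys.path.insert(0,'.')
from h import *
np.set_printoptions(precision=4,suppress=True)
S=eyes.read_camera("side");T=eyes.read_camera("top")
for n,a,b in(("seat",(295.9,209.1),(202.9,248.5)),("lid",(278.8,199.2),(302.3,207.0))):
    print(n,tri([ray(S,a),ray(T,b)]))
print(onz(T,(302.5,202.2),.054),onz(T,(279.2,210.5),.03),onz(T,(172.1,222.2),.06),onz(T,(202.9,248.5),.062))
E
```

```text
(288, 792, 3)
seat (array([0.455 , 0.1231, 0.0673]), [np.float64(0.0013565205791684746), np.float64(0.001356520579168306)])
lid (array([ 0.5451, -0.0903, -0.0082]), [np.float64(0.004652093841644883), np.float64(0.004652093841644895)])
[ 0.5473 -0.087   0.054 ] [ 0.5317 -0.0382  0.03  ] [0.5094 0.1885 0.06  ] [0.4535 0.1235 0.062 ]
```

View pics/z0.png

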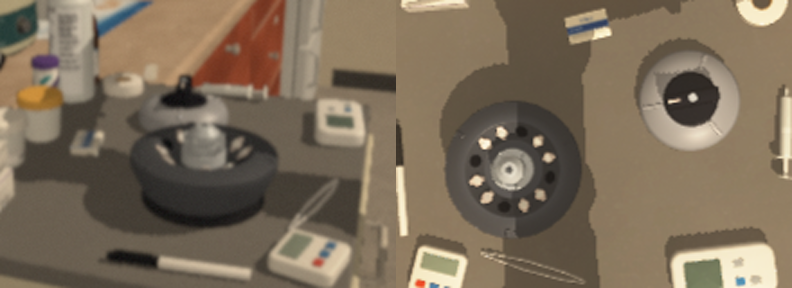

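The picture shows the rotor in the top view at about (203,243). The lid is at (302,204), with its white line and rib pointing left (+y) and the bar horizontal. Next I bring the wrist camera over the lid.

Careful with the scale: shifts go in shares of 50 cm and turns go in shares of 2 rad. That gives: 39 cm / 50 = 0.78, 35.1 cm / 50 = 0.702, 1.45 rad / 2 = 0.725.

Emit:
play_rows --pt "0.06 0.078 0.004" --pt "0.12 0.156 0.008" --pt "0.18 0.234 0.012" --pt "0.24 0.312 0.016" --pt "0.3 0.39 0.02" --pt "0.36 0.468 0.024" --pt "0.42 0.546 0.028" --pt "0.48 0.624 0.032" --pt "0.54 0.702 0.036" --pt "0.6 0.78 0.04" --twist '[0.0725, 0.145, 0.2175, 0.29, 0.3625, 0.435, 0.5075, 0.58, 0.6525, 0.725]'

```text
time: 2.15
eef_pos: [0.5267, -0.1101, 0.2517]
eef_rot: [[-0.303, 0.953, 0.001], [0.953, 0.303, -0.001], [-0.001, 0.001, -1.0]]
force: [1.1, -0.4, 0.3]
finger_gap: 0.999
grasp_force: 0.0
```

```bash
cat > look.py <<'E'
from h import *
import sys
np.set_printoptions(precision=4,suppress=True)
s=readout.sense();print(s["time"],s["eef_pos"],np.arctan2(s["eef_rot"][1][1],s["eef_rot"][0][1]),s["q"],s["force"])
P=eyes.read_camera("wrist");save(P,sys.argv[1])
np.savez(f"pics/{sys.argv[1]}.npz",**P)
Z=dict(rotor_seat=.062,start_mark=.062,rotor_lid=0,lid_grip=.054,lid_rib=.03)
for t in Z:
    print(t,[(np.round(d["centre"],1).tolist(),round(d["p"],2),onz(P,d["centre"],Z[t])[:2].round(4).tolist()) for d in spotter.mark_of(P,t)][:5])
E
python3 look.py w1
```

```text
2.15 [ 0.5267 -0.1101  0.2517] 0.3074938274758381 [ 0.5402  0.3133 -0.4825  1.4934  0.147   1.3699  0.3561] [ 1.0884 -0.4255  0.3026]
rotor_seat []
start_mark []
rotor_lid [([268.4, 141.6], 0.79, [0.543, -0.0874])]
lid_grip [([272.2, 149.4], 0.73, [0.5443, -0.0877])]
lid_rib [([278.7, 104.1], 0.58, [0.5382, -0.0439])]
```

View pics/w1.png

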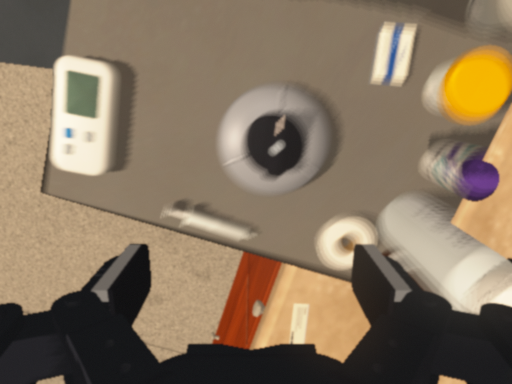

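The lid is at about (274,139), its +x rib points up at (285,97), and another rib shows at (233,160). I move closer for a second view.

Scaled: -6 cm / 50 = -0.12, 1.8 cm / 50 = 0.036.

Emit:
play_rows --pt "0.012 0.016 -0.04" --pt "0.024 0.032 -0.08" --pt "0.036 0.046 -0.12" --pt "0.036 0.046 -0.12" --pt "0.036 0.046 -0.12" --pt "0.036 0.046 -0.12" --pt "0.036 0.046 -0.12" --pt "0.036 0.046 -0.12" --pt "0.036 0.046 -0.12" --pt "0.036 0.046 -0.12" --twist '[0, 0, 0, 0, 0, 0, 0, 0, 0, 0]'

```text
time: 3.45
eef_pos: [0.5438, -0.0887, 0.1916]
eef_rot: [[-0.297, 0.955, 0.0], [0.955, 0.297, -0.0], [-0.0, 0.0, -1.0]]
force: [0.3, -0.5, -0.0]
finger_gap: 0.999
grasp_force: 0.0
```

```bash
python3 look.py w2; python3 - <<'E'
import cv2
a=cv2.imread("pics/w2.png");cv2.imwrite("pics/w2c.png",cv2.resize(a[0:280,80:450],(740,560),interpolation=cv2.INTER_CUBIC))
E
```

```text
3.45 [ 0.5438 -0.0887  0.1916] 0.30197057616345735 [ 0.4889  0.3786 -0.4825  1.56    0.1821  1.2474  0.2795] [ 0.3202 -0.489  -0.0379]
rotor_seat []
start_mark [([334.0, 278.2], 0.75, [0.6437, -0.1511])]
rotor_lid [([245.9, 168.9], 0.68, [0.5417, -0.0919])]
lid_grip [([250.2, 179.4], 0.6, [0.5452, -0.0882])]
lid_rib [([258.7, 125.0], 0.86, [0.5394, -0.0444])]
```

View pics/w2c.png

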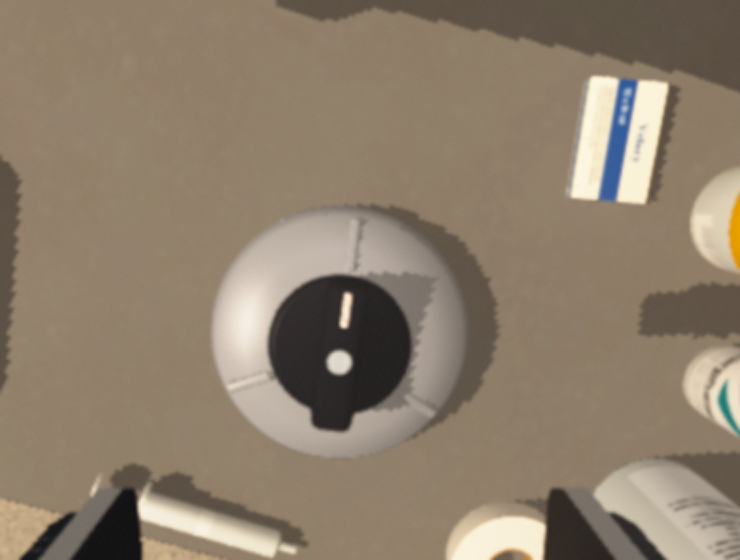

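This is a clear view. In full-image pixels the knob's axis dot is at (249.5,181) and the white line runs (250.5,164)-(254,146.5). The ribs are at (257,121), (204,190) and (290,203).

```bash
python3 - <<'E'
from h import *
np.set_printoptions(precision=4,suppress=True)
P1=dict(np.load("pics/w1.npz"));P2=dict(np.load("pics/w2.npz"))
print("tri grip",tri([ray(P1,(272.2,149.4)),ray(P2,(250.2,179.4))]),"tri rib",tri([ray(P1,(285,97)),ray(P2,(257,121.5))]))
ax=onz(P2,(249.5,181),.060);print("axis dot",ax, [onz(P2,u,.06) for u in((254,146.5),(250.5,164))])
d=onz(P2,(254,146.5),.06)-onz(P2,(249.5,181),.06);print("line ang",np.arctan2(d[1],d[0]))
ribs=[(257,121.5),(204,190.5),(290.5,203)]
for z in (.02,.025,.03):
    R=np.array([onz(P2,u,z) for u in ribs])
    # circumcentre
    A=2*(R[1:,:2]-R[0,:2]);b=(R[1:,:2]**2).sum(1)-(R[0,:2]**2).sum();c=np.linalg.solve(A,b)
    v=R[:,:2]-c;print(z,c,np.linalg.norm(v[0]),np.arctan2(v[:,1],v[:,0]))
T=eyes.read_camera("top");S=eyes.read_camera("side")
for P,n in((T,"top"),(S,"side")):
  for t in("lid_grip","rotor_seat","start_mark","lid_rib"):
    print(n,t,[(np.round(d["centre"],1).tolist(),round(d["p"],2)) for d in spotter.mark_of(P,t)][:3])
E
```

```text
tri grip (array([ 0.5446, -0.0876,  0.0554]), [np.float64(0.0005160230299237327), np.float64(0.0005160230299238475)]) tri rib (array([ 0.5341, -0.0367,  0.1106]), [np.float64(0.0003332838077998207), np.float64(0.00033328380779981296)])
axis dot [ 0.5446 -0.0882  0.06  ] [array([ 0.5395, -0.0596,  0.06  ]), array([ 0.5411, -0.0742,  0.06  ])]
line ang 1.7464291442912023
0.02 [ 0.5467 -0.0902] 0.04842461625210409 [ 1.7632 -2.4786 -0.3576]
0.025 [ 0.5463 -0.0891] 0.047652530461844735 [ 1.7632 -2.4786 -0.3576]
0.03 [ 0.546 -0.088] 0.04688044467158532 [ 1.7632 -2.4786 -0.3576]
top lid_grip [([304.9, 201.3], 0.68)]
top rotor_seat [([205.0, 247.4], 0.98), ([208.1, 239.2], 0.49)]
top start_mark [([175.6, 220.8], 0.69), ([284.3, 210.4], 0.63)]
top lid_rib [([283.2, 211.8], 0.96), ([202.8, 248.4], 0.51)]
side lid_grip [([279.0, 175.9], 0.87), ([278.9, 198.5], 0.43)]
side rotor_seat [([292.5, 207.7], 0.66)]
side start_mark [([260.8, 222.8], 0.59)]
side lid_rib [([279.2, 190.2], 0.65)]
```

Scaled: 21.2 cm / 50 = 0.424, 16.8 cm / 50 = 0.336.

Emit:
play_rows --pt "-0.036 0.084 0.01" --pt "-0.072 0.168 0.02" --pt "-0.108 0.252 0.03" --pt "-0.144 0.336 0.04" --pt "-0.18 0.424 0.04" --pt "-0.18 0.424 0.04" --pt "-0.18 0.424 0.04" --pt "-0.18 0.424 0.04" --pt "-0.18 0.424 0.04" --pt "-0.18 0.424 0.04" --twist '[0, 0, 0, 0, 0, 0, 0, 0, 0, 0]'

```text
time: 5.25
eef_pos: [0.4542, 0.122, 0.2111]
eef_rot: [[-0.295, 0.956, -0.0], [0.956, 0.295, -0.0], [-0.0, -0.0, -1.0]]
force: [0.0, 0.5, -0.1]
finger_gap: 0.998
grasp_force: 0.0
```

```bash
python3 look.py w3; python3 - <<'E'
import cv2
a=cv2.imread("pics/w3.png");cv2.imwrite("pics/w3c.png",cv2.resize(a[30:310,80:450],(740,560),interpolation=cv2.INTER_CUBIC))
E
```

```text
5.25 [0.4542 0.122  0.2111] 0.2989838290068691 [ 0.2283  0.2102 -0.6163  1.7333  0.128   1.2389 -0.1206] [ 0.0413  0.4604 -0.1197]
rotor_seat [([259.4, 181.0], 0.74, [0.4645, 0.1207])]
start_mark [([325.4, 125.6], 0.63, [0.5033, 0.1833])]
rotor_lid [([266.1, 344.9], 0.9, [0.5419, -0.0916])]
lid_grip []
lid_rib [([276.7, 327.0], 0.8, [0.5369, -0.0415])]
```

View pics/w3c.png

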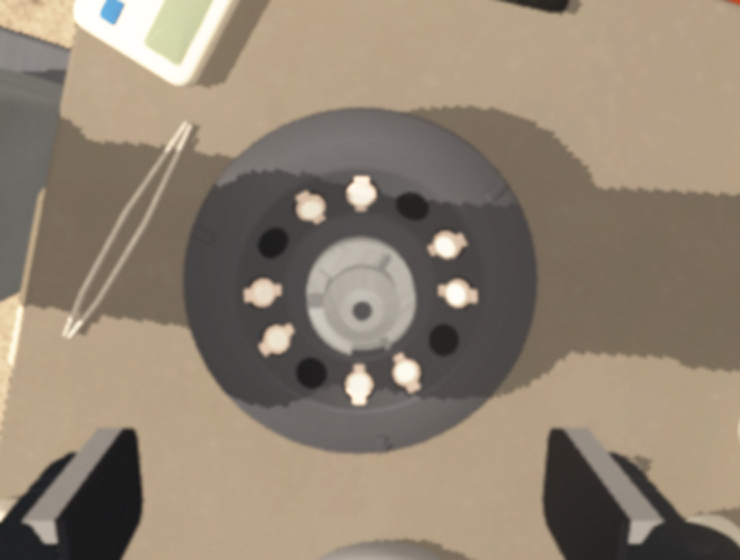

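The rotor view shows its three start ribs at about (328,126), (182,147) and (272,251), with the hub tip at (261,185).

```bash
python3 - <<'E'
from h import *
import cv2
np.set_printoptions(precision=4,suppress=True)
P=dict(np.load("pics/w3.npz"))
print("tip",onz(P,(261,185.5),.087))
m=[(328.5,126),(182,147.5),(272.5,251)]
for z in (.056,.06,.064,.07):
    R=np.array([onz(P,u,z) for u in m])
    A=2*(R[1:,:2]-R[0,:2]);b=(R[1:,:2]**2).sum(1)-(R[0,:2]**2).sum();c=np.linalg.solve(A,b)
    v=R[:,:2]-c;print(z,c,np.linalg.norm(v[0]),np.arctan2(v[:,1],v[:,0]))
T=eyes.read_camera("top");S=eyes.read_camera("side")
print("seat two views",tri([ray(S,(295.9,209.1)),ray(T,(204,248)),ray(P,(259.4,181))]))
print("tip top",)
a=P["pixels"][:,:,::-1][110:270,160:350]
cv2.imwrite("pics/w3d.png",cv2.resize(a,None,fx=4,fy=3.7,interpolation=cv2.INTER_CUBIC)) if 0 else None
print("start mark 2view",tri([ray(S,(260.5,221.9)),ray(T,(174,221.5)),ray(P,(325.4,125.6))]))
# rim & tip circles
g=cv2.cvtColor(P["pixels"],cv2.COLOR_RGB2GRAY)
for mr,MR in((20,34),(80,95)):
    print(cv2.HoughCircles(cv2.GaussianBlur(g,(5,5),0),cv2.HOUGH_GRADIENT,1,100,param1=80,param2=15,minRadius=mr,maxRadius=MR))
E
```

```text
tip [0.4645 0.1234 0.087 ]
0.056 [0.4648 0.1232] 0.07401876412206773 [ 0.9575  3.0738 -1.1052]
0.06 [0.4644 0.1241] 0.07302218917713889 [ 0.9575  3.0738 -1.1052]
0.064 [0.464  0.1249] 0.07202561423220952 [ 0.9575  3.0738 -1.1052]
0.07 [0.4634 0.1263] 0.07053075181481615 [ 0.9575  3.0738 -1.1052]
seat two views (array([0.4585, 0.1211, 0.0666]), [np.float64(0.0017200544159900856), np.float64(0.0039235680039806905), np.float64(0.005605784522541515)])
tip top
start mark 2view (array([0.5079, 0.1839, 0.059 ]), [np.float64(0.0010460425494972327), np.float64(0.002982632319507354), np.float64(0.0038799521616946025)])
[[[259.5 175.5  27.1]
  [471.5 245.5  22.5]
  [121.5 282.5  26.6]
  [270.5 368.5  31.6]
  [172.5  31.5  32.3]]]
[[[259.5 168.5  88.6]
  [ 54.5 125.5  93.3]]]
```

```bash
python3 - <<'E'
from h import *
import cv2
np.set_printoptions(precision=4,suppress=True)
T=eyes.read_camera("top");S=eyes.read_camera("side")
np.savez("pics/T.npz",**T);np.savez("pics/S.npz",**S)
print("tip top",onz(T,(203.9,244.4),.087))
for c in ((203.9,244.4),):print(tri([ray(T,c),ray(dict(np.load("pics/w3.npz")),(261,185.5))]))
P0=cv2.imread("pics/top0.png")
g=cv2.cvtColor(P0,cv2.COLOR_BGR2GRAY)
print(cv2.HoughCircles(cv2.GaussianBlur(g,(3,3),0),cv2.HOUGH_GRADIENT,1,60,param1=80,param2=12,minRadius=24,maxRadius=42)[0][:6])
a=P0[205:285,165:245];b=cv2.imread("pics/side0.png")[175:275,230:350]
cv2.imwrite("pics/z1.png",np.hstack([cv2.resize(a,(400,400),interpolation=cv2.INTER_CUBIC),cv2.resize(b,(400,400*100//120),interpolation=cv2.INTER_CUBIC)[:400].repeat(1,0) if 0 else cv2.copyMakeBorder(cv2.resize(b,(396,330),interpolation=cv2.INTER_CUBIC),0,70,0,0,cv2.BORDER_CONSTANT)]))
E
```

```text
tip top [0.4625 0.118  0.087 ]
(array([0.464 , 0.1201, 0.0759]), [np.float64(0.0017870534699965855), np.float64(0.0017870534699965955)])
[[204.5 243.5  38.6]
 [299.5 198.5  27.5]
 [ 92.5 220.5  36.9]
 [265.5 127.5  41.4]
 [479.5  46.5  30. ]
 [278.5  58.5  38. ]]
```

View pics/z1.png

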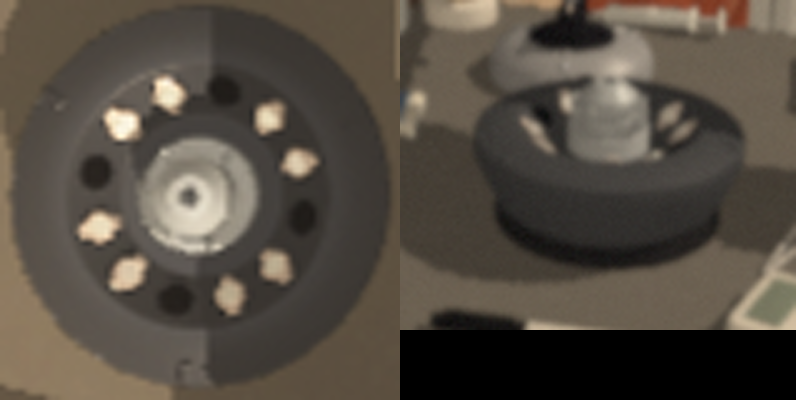

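In the top crop the hub tip is at full-image (202.4,243.6), and the start ribs are at (176.8,225.6) and (203,279.4). In the side view the hub tip is at (292.7,199).

```bash
python3 - <<'E'
from h import *
np.set_printoptions(precision=4,suppress=True)
T=dict(np.load("pics/T.npz"));S=dict(np.load("pics/S.npz"));W=dict(np.load("pics/w3.npz"));W2=dict(np.load("pics/w2.npz"))
t,s,w=(202.4,243.6),(292.7,199),(261,185.5)
print("tip",onz(T,t,.087),onz(S,s,.087),onz(W,w,.087),tri([ray(T,t),ray(S,s),ray(W,w)]))
print("rim top",onz(T,(205.2,244),.06))
print("marks top",onz(T,(176.8,225.6),.06),onz(T,(203,279.4),.06))
l=(304.5,202)
print("lid top",onz(T,(302.5,202.2),.054),onz(T,(304.9,201.3),.054),tri([ray(T,(303.5,201.7)),ray(S,(279,175.9)),ray(W2,(250.2,179.4))]))
E
```

```text
tip [0.4642 0.1211 0.087 ] [0.4635 0.122  0.087 ] [0.4645 0.1234 0.087 ] (array([0.4641, 0.1221, 0.0866]), [np.float64(0.0009045900896810366), np.float64(0.000681426967503771), np.float64(0.001273079056511099)])
rim top [0.4627 0.1189 0.06  ]
marks top [0.5021 0.1786 0.06  ] [0.3896 0.1239 0.06  ]
lid top [ 0.5473 -0.087   0.054 ] [ 0.5491 -0.0921  0.054 ] (array([ 0.5477, -0.0883,  0.0549]), [np.float64(0.0009508551774962695), np.float64(0.002035366448450871), np.float64(0.0025450165200601948)])
```

Measured rotor axis is (0.464, 0.1225) with the tip at 86.6 mm, which matches the 87 mm given. The marks sit at 0.975 rad mod 120°. Measured lid is at (0.5455, -0.088) with yaw 1.743. I go back to the lid.

Scaled: -21 cm / 50 = -0.42, 9.1 cm / 50 = 0.182, -0.127 rad / 2 = -0.0635.

Emit:
play_rows --pt "0.036 -0.084 0" --pt "0.072 -0.168 0" --pt "0.108 -0.252 0" --pt "0.144 -0.336 0" --pt "0.182 -0.42 0" --pt "0.182 -0.42 -0.06" --pt "0.182 -0.42 -0.14" --pt "0.182 -0.42 -0.2" --pt "0.182 -0.42 -0.22" --pt "0.182 -0.42 -0.22" --twist '[-0.015, -0.03, -0.045, -0.06, -0.0635, -0.0635, -0.0635, -0.0635, -0.0635, -0.0635]' --claw 5 --force 30

```text
time: 6.75
eef_pos: [0.5436, -0.0864, 0.1]
eef_rot: [[-0.174, 0.985, -0.003], [0.985, 0.174, 0.001], [0.001, -0.003, -1.0]]
force: [0.7, 0.1, 0.6]
finger_gap: 0.579
grasp_force: 0.0
```

```bash
python3 look.py w4
```

```text
6.75 [ 0.5436 -0.0864  0.1   ] 0.17533391740923712 [ 0.4514  0.4613 -0.439   1.6802  0.219   1.0525  0.1182] [0.7313 0.143  0.5566]
rotor_seat []
start_mark []
rotor_lid [([247.9, 197.1], 0.92, [0.5436, -0.0903])]
lid_grip [([250.6, 218.6], 0.91, [0.5453, -0.0868])]
lid_rib [([249.5, 138.6], 0.84, [0.5368, -0.0435])]
```

View pics/w4.png

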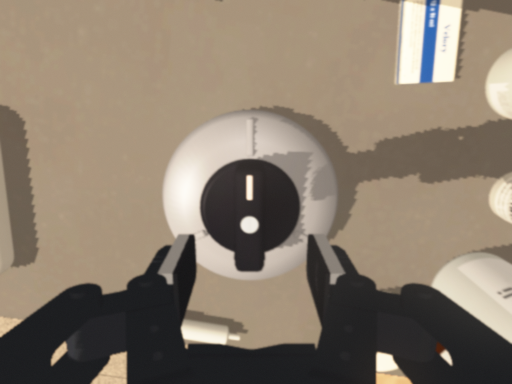

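The bar is aligned at column 250, midway between the fingers (186 and 314). Now I descend and close.

Scaled: -6.3 cm / 50 = -0.126, -5.8 cm / 50 = -0.116.

Emit:
play_rows --pt "0 -0.002 -0.05" --pt "0 -0.002 -0.09" --pt "0 -0.002 -0.116" --pt "0 -0.002 -0.126" --pt "0 -0.002 -0.126" --pt "0 -0.002 -0.126" --pt "0 -0.002 -0.126" --pt "0 -0.002 -0.126" --pt "0 -0.002 -0.126" --pt "0 -0.002 -0.126" --twist '[0, 0, 0, 0, 0, 0, 0, 0, 0, 0]'

```text
time: 8.05
eef_pos: [0.5449, -0.0876, 0.0386]
eef_rot: [[-0.174, 0.985, 0.001], [0.985, 0.174, -0.0], [-0.0, 0.0, -1.0]]
force: [0.5, -0.0, 0.7]
finger_gap: 0.587
grasp_force: 0.0
```

Emit:
play_rows --pt "0 0 0" --pt "0 0 0" --pt "0 0 0" --pt "0 0 0" --pt "0 0 0" --pt "0 0 0" --pt "0 0 0" --pt "0 0 0" --pt "0 0 0" --pt "0 0 0" --twist '[0, 0, 0, 0, 0, 0, 0, 0, 0, 0]' --claw 0 --force 40

```text
time: 9.05
eef_pos: [0.5446, -0.0877, 0.0384]
eef_rot: [[-0.174, 0.985, -0.0], [0.985, 0.174, -0.0], [-0.0, -0.0, -1.0]]
force: [-2.0, -0.8, 3.5]
finger_gap: 0.198
grasp_force: 40.5
```

Scaled: 21 cm / 50 = 0.42, 19.8 cm / 50 = 0.396, 0.52 rad / 2 = 0.26.

Emit:
play_rows --pt "0 0 0.04" --pt "0 0 0.12" --pt "-0.02 0.05 0.2" --pt "-0.048 0.124 0.24" --pt "-0.076 0.2 0.24" --pt "-0.104 0.276 0.24" --pt "-0.132 0.346 0.24" --pt "-0.152 0.396 0.24" --pt "-0.16 0.42 0.24" --pt "-0.16 0.42 0.24" --twist '[0, 0, 0.025, 0.07, 0.115, 0.16, 0.205, 0.24, 0.26, 0.26]'

```text
time: 10.05
eef_pos: [0.464, 0.1244, 0.1579]
eef_rot: [[-0.644, 0.765, -0.0], [0.765, 0.644, 0.001], [0.001, 0.0, -1.0]]
force: [-0.2, -0.2, -3.4]
finger_gap: 0.198
grasp_force: 39.7
```

```bash
python3 look.py w5; python3 - <<'E'
from h import *
S=eyes.read_camera("side");T=eyes.read_camera("top");np.savez("pics/S5.npz",**S);np.savez("pics/T5.npz",**T)
s=readout.sense();print(s["time"],s["eef_pos"],s["force"],s["wrist_torque"],s["grasp_force"])
a=S["pixels"][90:270,190:390,::-1];b=T["pixels"][160:310,130:280,::-1]
cv2.imwrite("pics/z5.png",np.hstack([cv2.resize(a,(420,378),interpolation=cv2.INTER_CUBIC),cv2.resize(b,(378,378),interpolation=cv2.INTER_CUBIC)]))
E
```

```text
10.05 [0.464  0.1244 0.1579] 0.6991248927794088 [ 0.2518  0.2932 -0.6671  1.7901  0.1981  1.1264  0.2188] [-0.2215 -0.2046 -3.4219]
rotor_seat []
start_mark [([342.1, 169.7], 0.96, [0.5048, 0.1808])]
rotor_lid [([250.7, 225.1], 0.96, [0.4978, 0.0873])]
lid_grip [([247.0, 266.8], 0.72, [0.5049, 0.0743])]
lid_rib [([252.7, 151.4], 0.65, [0.4507, 0.1458])]
10.45 [0.46519043 0.12125857 0.15817212] [ 0.77781253  0.02122777 -2.21704737] [-0.00649992 -0.02175258 -0.05108458] 39.73101854324341
```

View pics/z5.png

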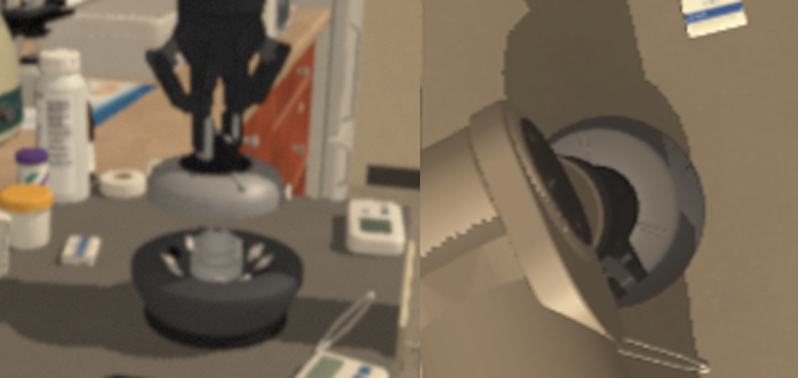

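The lid is held level and centred over the hub: both are near column 216 of the side crop. I lower it to just above the thread.

Scaled: -3.8 cm / 50 = -0.076, -3.7 cm / 50 = -0.074.

Emit:
play_rows --pt "-0.002 0.002 -0.02" --pt "-0.002 0.002 -0.04" --pt "-0.002 0.002 -0.052" --pt "-0.002 0.002 -0.058" --pt "-0.002 0.002 -0.062" --pt "-0.002 0.002 -0.066" --pt "-0.002 0.002 -0.07" --pt "-0.002 0.002 -0.074" --pt "-0.002 0.002 -0.076" --pt "-0.002 0.002 -0.076" --twist '[0, 0, 0, 0, 0, 0, 0, 0, 0, 0]'

```text
time: 11.45
eef_pos: [0.4636, 0.1234, 0.1202]
eef_rot: [[-0.64, 0.768, -0.0], [0.768, 0.64, -0.0], [0.0, -0.0, -1.0]]
force: [0.3, -0.3, -2.3]
finger_gap: 0.203
grasp_force: 39.7
```

Scaled: -0.7 cm / 50 = -0.014, -0.6 cm / 50 = -0.012.

Emit:
play_rows --pt "0 0 -0.002" --pt "0 0 -0.004" --pt "0 0 -0.006" --pt "0 0 -0.008" --pt "0 0 -0.01" --pt "0 0 -0.012" --pt "0 0 -0.014" --pt "0 0 -0.014" --pt "0 0 -0.014" --pt "0 0 -0.014" --twist '[0, 0, 0, 0, 0, 0, 0, 0, 0, 0]'

```text
time: 12.45
eef_pos: [0.4636, 0.1235, 0.1133]
eef_rot: [[-0.641, 0.768, -0.0], [0.768, 0.641, 0.0], [0.0, -0.0, -1.0]]
force: [0.2, 0.3, -2.5]
finger_gap: 0.202
grasp_force: 39.7
```

Scaled: -0.2 cm / 50 = -0.004, -0.15 cm / 50 = -0.003.

Emit:
play_rows --pt "0 0 -0.001" --pt "0 0 -0.002" --pt "0 0 -0.003" --pt "0 0 -0.004" --pt "0 0 -0.004" --pt "0 0 -0.004" --pt "0 0 -0.004" --pt "0 0 -0.004" --pt "0 0 -0.004" --pt "0 0 -0.004" --twist '[0, 0, 0, 0, 0, 0, 0, 0, 0, 0]'

```text
time: 13.45
eef_pos: [0.4638, 0.1237, 0.1118]
eef_rot: [[-0.641, 0.768, 0.001], [0.768, 0.641, 0.0], [-0.0, 0.0, -1.0]]
force: [-2.7, 0.5, 6.4]
finger_gap: 0.198
grasp_force: 40.9
```

Contact is at about 11.4 mm above the seat, which is the height for lugs resting on the thread. I release to 21 mm and start turning back.

Scaled: 0.1 cm / 50 = 0.002, 0.05 cm / 50 = 0.001, 0.4 rad / 2 = 0.2.

Emit:
play_rows --pt "0 0 0" --pt "0 0 0" --pt "0 0 0.001" --pt "0 0 0.002" --pt "0 0 0.002" --pt "0 0 0.002" --pt "0 0 0.002" --pt "0 0 0.002" --pt "0 0 0.002" --pt "0 0 0.002" --twist '[0, 0, 0, 0, 0, 0.05, 0.1, 0.15, 0.2, 0.2]' --claw 2.1

```text
time: 14.45
eef_pos: [0.4642, 0.1237, 0.1127]
eef_rot: [[-0.889, 0.458, 0.001], [0.458, 0.889, 0.001], [-0.001, 0.001, -1.0]]
force: [-0.3, 0.6, 0.4]
finger_gap: 0.246
grasp_force: 0.2
```

```bash
python3 - <<'E'
from h import *
np.set_printoptions(precision=4,suppress=True)
s=readout.sense();print(s["time"],s["eef_pos"],s["force"],s["wrist_torque"],s["grasp_force"],s["finger_gap"])
P=eyes.read_camera("wrist");S=eyes.read_camera("side")
np.savez("pics/w6.npz",**P);np.savez("pics/S6.npz",**S)
for n,p in(("w",P),("s",S)):
  for t in("lid_rib","rotor_lid","start_mark"): print(n,t,[(np.round(d["centre"],1).tolist(),round(d["p"],2)) for d in spotter.mark_of(p,t)][:3])
a=S["pixels"][110:270,190:390,::-1]
cv2.imwrite("pics/z6.png",np.hstack([cv2.resize(P["pixels"][:,:,::-1],(430,322),interpolation=cv2.INTER_AREA),cv2.resize(a,(370,322),interpolation=cv2.INTER_CUBIC)]))
E
```

```text
14.45 [0.4642 0.1237 0.1127] [-0.3177  0.5525  0.357 ] [ 0.0928 -0.0578 -0.0294] 0.2366090700706991 0.24624829524684896
w lid_rib [([266.5, 148.7], 0.63), ([366.2, 225.4], 0.43)]
w rotor_lid [([248.4, 223.7], 0.67)]
w start_mark [([365.6, 226.8], 0.96), ([254.8, 266.0], 0.46)]
s lid_rib [([310.2, 195.9], 0.67)]
s rotor_lid [([287.6, 206.5], 0.74)]
s start_mark [([258.6, 223.5], 0.68)]
```

View pics/z6.png

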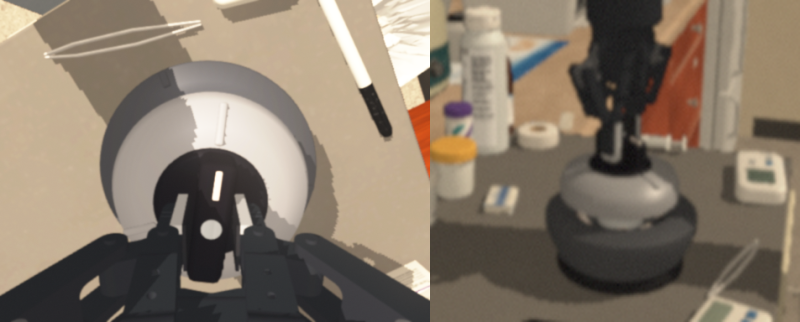

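The lid sits level on the hub with the bar lagging the fingers slightly, and the start rib is up-left at about (198,89) in wrist pixels. I continue backing.

Scaled: 0.08 rad / 2 = 0.04.

Emit:
play_rows --pt "0 0 0" --pt "0 0 0" --pt "0 0 0" --pt "0 0 0" --pt "0 0 0" --pt "0 0 0" --pt "0 0 0" --pt "0 0 0" --pt "0 0 0" --pt "0 0 0" --twist '[0.04, 0.08, 0.12, 0.16, 0.2, 0.225, 0.245, 0.265, 0.265, 0.265]'

```text
time: 15.85
eef_pos: [0.4634, 0.1233, 0.1121]
eef_rot: [[-0.999, -0.053, -0.001], [-0.053, 0.999, -0.0], [0.001, -0.0, -1.0]]
force: [-0.1, -0.2, -1.3]
finger_gap: 0.242
grasp_force: 0.2
```

```bash
python3 - <<'E'
from h import *
np.set_printoptions(precision=4,suppress=True)
s=readout.sense();print(s["time"],s["eef_pos"],s["force"],s["wrist_torque"],s["grasp_force"],s["finger_gap"])
P=eyes.read_camera("wrist");S=eyes.read_camera("side")
np.savez("pics/w7.npz",**P);np.savez("pics/S7.npz",**S)
for n,p in(("w",P),("s",S)):
  for t in("lid_rib","rotor_lid","start_mark"): print(n,t,[(np.round(d["centre"],1).tolist(),round(d["p"],2)) for d in spotter.mark_of(p,t)][:3])
a=S["pixels"][110:270,190:390,::-1]
cv2.imwrite("pics/z7.png",np.hstack([cv2.resize(P["pixels"][:,:,::-1],(430,322),interpolation=cv2.INTER_AREA),cv2.resize(a,(370,322),interpolation=cv2.INTER_CUBIC)]))
E
```

```text
15.85 [0.4634 0.1233 0.1121] [-0.1491 -0.1506 -1.2695] [0.0498 0.0004 0.0031] 0.15001363230112474 0.24235850493272132
w lid_rib [([263.6, 146.7], 0.59)]
w rotor_lid [([250.5, 219.2], 0.62)]
w start_mark [([339.8, 277.0], 0.82)]
s lid_rib [([316.3, 199.5], 0.94)]
s rotor_lid [([290.5, 211.0], 0.94)]
s start_mark [([262.2, 224.3], 0.7)]
```

View pics/z7.png

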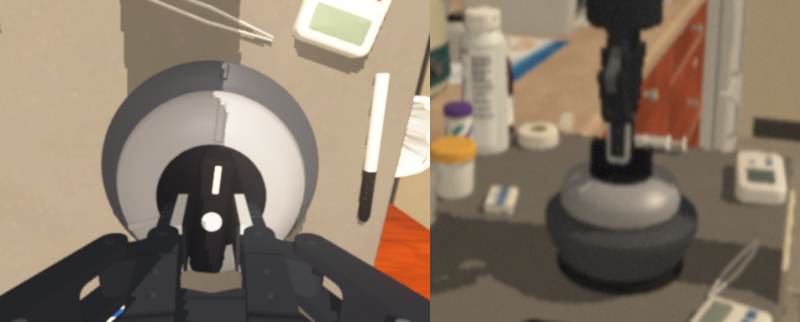

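Rib and mark line up at columns 218 and 225. The lid sits about 4 px lower in the side view with the gap gone, so it has dropped into the start. Now I screw clockwise, following it down.

Scaled: -0.6 cm / 50 = -0.012, -0.5 cm / 50 = -0.01, -0.14 rad / 2 = -0.07.

Emit:
play_rows --pt "0 0 -0.002" --pt "0 0 -0.004" --pt "0 0 -0.006" --pt "0 0 -0.008" --pt "0 0 -0.008" --pt "0 0 -0.01" --pt "0 0 -0.01" --pt "0 0 -0.012" --pt "0 0 -0.012" --pt "0 0 -0.012" --twist '[-0.07, -0.14, -0.21, -0.28, -0.35, -0.42, -0.49, -0.56, -0.6, -0.6]'

```text
time: 17.25
eef_pos: [0.4641, 0.1233, 0.1068]
eef_rot: [[-0.413, 0.911, 0.001], [0.911, 0.413, -0.001], [-0.001, 0.001, -1.0]]
force: [0.3, 1.0, 0.3]
finger_gap: 0.249
grasp_force: 0.2
```

```bash
cat > st.py <<'E'
from h import *
np.set_printoptions(precision=4,suppress=True)
s=readout.sense();print(s["time"],s["eef_pos"],np.arctan2(s["eef_rot"][1][1],s["eef_rot"][0][1]),s["force"],s["wrist_torque"],s["grasp_force"],s["finger_gap"])
P=eyes.read_camera("wrist");S=eyes.read_camera("side")
np.savez("pics/wl.npz",**P);np.savez("pics/Sl.npz",**S)
for n,p in(("w",P),("s",S)):
  for t in("lid_rib","rotor_lid","start_mark"): print(n,t,[(np.round(d["centre"],1).tolist(),round(d["p"],2),onz(p,d["centre"],.092 if t=="lid_rib" else .06)[:2].round(4).tolist()) for d in spotter.mark_of(p,t)][:3])
# bar angle in the hand: white line + dot blobs in the wrist picture
h=P["pixels"].astype(int);m=((h.min(2)>150)).astype(np.uint8);m[:150]=0;m[:,:215]=0;m[:,290:]=0;m[300:]=0
n,l,st,c=cv2.connectedComponentsWithStats(m)
for i in range(1,n):
    if st[i][4]>25: print("blob",c[i].round(1),st[i])
E
python3 st.py
```

```text
17.25 [0.4641 0.1233 0.1068] 0.4252785608788276 [0.2837 0.9681 0.2869] [-0.023   0.0215  0.0067] 0.22191990465216804 0.24860232263577892
w lid_rib [([238.3, 148.0], 0.92, [0.4421, 0.1631])]
w rotor_lid [([247.9, 219.0], 0.95, [0.4653, 0.1218])]
w start_mark [([358.5, 154.9], 0.72, [0.5061, 0.1825])]
s lid_rib [([299.8, 205.2], 0.65, [0.4413, 0.1585])]
s rotor_lid [([288.8, 211.3], 0.68, [0.4707, 0.122])]
s start_mark [([257.8, 222.7], 0.98, [0.5122, 0.1893])]
blob [252.3 163.1] [ 215  150   75   34 2020]
blob [243.  215.2] [237 199  12  34 258]
blob [216.7 247. ] [215 233   7  46 142]
blob [286.5 249.8] [281 233   9  46 223]
blob [250.7 266.7] [239 256  24  22 416]
```

Scaled: -0.2 cm / 50 = -0.004, -0.1 cm / 50 = -0.002, -0.4 rad / 2 = -0.2.

Emit:
play_rows --pt "0 0 0" --pt "0 0 -0.002" --pt "0 0 -0.002" --pt "0 0 -0.004" --pt "0 0 -0.004" --pt "0 0 -0.004" --pt "0 0 -0.004" --pt "0 0 -0.004" --pt "0 0 -0.004" --pt "0 0 -0.004" --twist '[-0.04, -0.08, -0.12, -0.15, -0.165, -0.18, -0.19, -0.2, -0.2, -0.2]'

```text
time: 18.65
eef_pos: [0.4639, 0.1229, 0.1049]
eef_rot: [[-0.025, 1.0, 0.0], [1.0, 0.025, -0.001], [-0.001, 0.0, -1.0]]
force: [-1.6, -2.1, 6.0]
finger_gap: 0.247
grasp_force: 5.3
```

```bash
python3 st.py
```

```text
18.65 [0.4639 0.1229 0.1049] 0.025397794186360678 [-1.6135 -2.1454  6.04  ] [-0.2533  0.2438  0.1891] 5.317837160546333 0.24692998396317273
w lid_rib [([233.0, 149.2], 0.72, [0.4564, 0.1686])]
w rotor_lid [([252.1, 220.3], 0.91, [0.4665, 0.1218])]
w start_mark [([329.9, 112.5], 0.76, [0.5067, 0.1847])]
s lid_rib []
s rotor_lid [([288.3, 211.7], 0.93, [0.4711, 0.1242])]
s start_mark [([260.1, 222.2], 0.91, [0.5089, 0.186])]
blob [252.1 163.5] [ 215  150   75   35 2068]
blob [242.2 219.1] [236 203  13  33 243]
blob [216.9 244.5] [215 233   7  33 128]
blob [286.6 249.8] [281 233   9  46 221]
blob [250.7 269.2] [239 259  24  22 414]
```

```bash
python3 - <<'E'
from h import *
# height of knob dot along the rotor axis, from each wrist picture
def hz(P,uv):
    o,d=ray(P,uv); a=np.array([.464,.1232,0.]); k=np.array([0,0,1.])
    A=np.stack([k,-d],1); return np.linalg.lstsq(A,o-a,rcond=None)[0][0]
def dot(P):
    h=P["pixels"].astype(int);m=(h.min(2)>150).astype(np.uint8);m[:235]=0;m[:,232:][:,:38]*=1;m[:,:230]=0;m[:,270:]=0;m[300:]=0
    n,l,st,c=cv2.connectedComponentsWithStats(m);i=1+np.argmax(st[1:,4]);return c[i],st[i]
for n in("w6","w7","wl"):
    P=dict(np.load(f"pics/{n}.npz"));c,st=dot(P);print(n,c.round(1),st,hz(P,c))
E
```

```text
w6 [251.2 273.4] [240 263  24  22 424] 0.13501622125155593
w7 [251.8 264. ] [240 253  24  23 437] 0.1273242497917747
wl [250.7 269.2] [239 259  24  22 414] 0.12036888221522145
```

The knob top measures 135, then 127, then 120 mm, and the torque now shows the end stop, so the lid is home. A last nudge, then I ease back, open and lift.

Scaled: 0.05 rad / 2 = 0.025.

Emit:
play_rows --pt "0 0 0" --pt "0 0 0" --pt "0 0 0" --pt "0 0 0" --pt "0 0 0" --pt "0 0 0" --pt "0 0 0" --pt "0 0 0" --pt "0 0 0" --pt "0 0 0" --twist '[-0.01, -0.02, -0.02, -0.02, 0, 0.025, 0.05, 0.05, 0.05, 0.05]'

```text
time: 20.05
eef_pos: [0.4635, 0.1234, 0.1041]
eef_rot: [[-0.124, 0.992, -0.0], [0.992, 0.124, -0.0], [0.0, -0.0, -1.0]]
force: [-0.1, -0.1, -0.3]
finger_gap: 0.244
grasp_force: 0.0
```

Scaled: 11 cm / 50 = 0.22, 8 cm / 50 = 0.16.

Emit:
play_rows --pt "0 0 0" --pt "0 0 0" --pt "0 0 0" --pt "0 0 0" --pt "0 0 0.01" --pt "0 0 0.04" --pt "0 0 0.09" --pt "0 0 0.16" --pt "0 0 0.22" --pt "0 0 0.22" --twist '[0, 0, 0, 0, 0, 0, 0, 0, 0, 0]' --claw 4.5

```text
time: 21.05
eef_pos: [0.4669, 0.1248, 0.2192]
eef_rot: [[-0.125, 0.992, 0.01], [0.992, 0.125, 0.002], [0.001, 0.01, -1.0]]
force: [1.3, 0.8, -0.0]
finger_gap: 0.528
grasp_force: 0.0
```

```bash
python3 st.py; python3 - <<'E'
from h import *
S=eyes.read_camera("side");P=eyes.read_camera("wrist")
a=S["pixels"][150:270,220:370,::-1]
cv2.imwrite("pics/z9.png",np.hstack([cv2.resize(P["pixels"][:,:,::-1],(400,300),interpolation=cv2.INTER_AREA),cv2.resize(a,(375,300),interpolation=cv2.INTER_CUBIC)]))
E
```

```text
21.05 [0.4669 0.1248 0.2192] 0.12512377794411483 [ 1.2607  0.8135 -0.0413] [-0.021   0.011  -0.0563] 0.0 0.5284125697988983
w lid_rib [([244.2, 128.5], 0.98, [0.4592, 0.1685])]
w rotor_lid [([244.8, 175.2], 0.67, [0.4649, 0.1237])]
w start_mark [([297.4, 117.5], 0.73, [0.5042, 0.1806])]
s lid_rib [([289.6, 204.5], 0.73, [0.4598, 0.1611])]
s rotor_lid [([288.5, 212.8], 0.95, [0.4694, 0.1291]), ([260.5, 224.7], 0.39, [0.5049, 0.1957])]
s start_mark [([259.9, 224.3], 0.55, [0.5065, 0.1945])]
blob [243.8 164.3] [242 156   4  18  54]
blob [244.4 193.9] [239 189  12  11 108]
blob [250.3 237.7] [216 229  71  16 523]
```

View pics/z9.png

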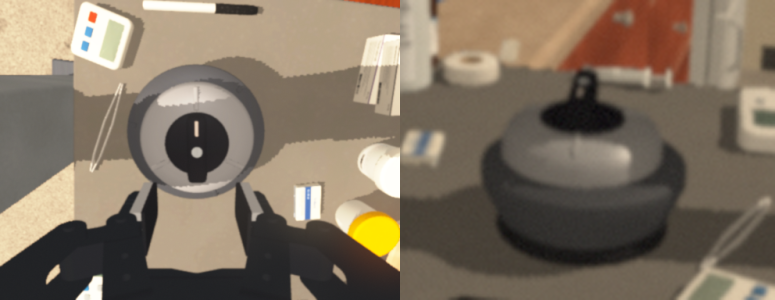

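The lid is flush and level on the rotor, about 1.38 rad clockwise of the start mark, and the gripper is clear of it.

```bash
python3 -c "
from plant import workorder
print(workorder.job_done())"
```

```text
the job is handed in; nothing more can be done
None
```

The lid is screwed fully down and sits flat on the rotor, the gripper is open and clear of it, and I handed the job in at about 21 s.

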